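# Fix the tube wheel on the mixer with its snap clip

## Robot

A 6-joint arm with a two-finger parallel gripper is mounted at the origin on a cart in front of the work surface, level with it; the furniture and walls round the work are solid. World frame = base frame: x ahead of the robot, y to its left, z up, the work surface at z = 0. Lengths are in m, angles in rad, forces in N, time in s.
With the tool pointing down it reaches from about 0.3 to 0.775 m from the base axis. Payload 14.6 kg.
Tool frame: the origin (TCP) lies on the mounting face of the last link; the fingertips stand 199 mm ahead of it and the grasp point (between the pads) lies 180 mm ahead of it; z points along the fingers, y is the line along which they close (so a half turn about z gives the same grasp; the last joint's range is limited). The gripper opens to 94 mm and grips with 3 to 60 N. Pads are 16 mm wide; open, the fingers measure 119 mm over their backs; the gripper's body (75 mm by 177 mm) begins 78 mm behind the grasp point.
Start: joints at [1.174, 0.3, 1.521, -0, 1.321, -0.067], TCP at [0.178, 0.52, 0.405] pointing down, gripper open.
Joint ranges: [-3.03, 3.03], [-0.79, 2.21], [0.23, 2.52], [-1.04, 4.18], [0, 3.07], [-2.55, 2.55]. Speed limits (rad/s): [2.22, 2.22, 2.57, 3.14, 3.14, 3.14].

## Interface

Orientations are given as [roll, pitch, yaw] about the fixed x, y, z axes, in that order (R = Rz(yaw) Ry(pitch) Rx(roll)).
In Python, from station import telemetry, cams, workorder, finder gives the robot as it stands.
- The arm moves only by the tool jog_arm, never from a script. Its argument "rows" is a list of rows, each an object with "gripper": the finger opening in m, from 0 to 0.094; "slide": the shift along the tool's x, y, z in m, a list of three; "spin": the turn about the tool's z in rad. In form: [{"gripper": gripper, "slide": [tx, ty, tz], "spin": spin}, ...]. A call has 1 to 8 rows; each row is the pose to reach, as a shift and turn from the pose commanded when the call began, along the tool's axes at that moment; what a row does not reach only later rows make up. A row lasts 1/10 s, in which the tool goes at most 50 mm and 8.59 degrees, less where a joint would pass 70% of its speed; a pose out of reach is approached as far as the arm can. A call with a gripper value outside its range is refused whole. The fingers move at their own pace and stop on an object; "squeeze" is the grip in N (left out, the last holds). Time passes only in rows, so rows that repeat a pose let the fingers close. It gives the time, the measured TCP pose, the force, the opening and the grip force at its end, in the units of the state.
- telemetry.get_obs(): the state, without advancing time (a new reading comes with each control period).
- cams.camera(name): name is "scene" or "top" or "wrist"; returns (picture, depth): 384x512x3 uint8, red, green, blue; 384x512 float32, m along the optical axis (not along the pixel's ray), 0 where there is no reading.
- cams.camera_info(name): a dict with "camera_matrix" (3x3 intrinsics, pixels), "R" (3x3) and "t" (3): a world point X has camera coordinates R X + t; the wrist camera has in their place "tool_from_camera" (4x4, takes a point from camera to tool coordinates, whose origin is the TCP and whose axes are the flange's). Camera axes: x right, y down, z forward; pixel columns grow to the right and rows downward; lengths in m; the calibration is good to about 2 mm. The wrist camera is an equidistant fisheye: a pixel r from the principal point sees the ray r / f radians off the axis. A picture is of the moment at which its call begins: read the wrist's pose just before it. camera_info takes no time and is no camera call.
- workorder.hand_in(): hands the job in; it is judged then, once.
Trained networks look in the newest picture that a camera, given by its name, has taken for a name from the list of things; names that differ only in an ending like _2 or _b are one class to them, and where a whole thing is asked for, a point or a joint stands for the part that bears it (a point fixed in the world has none). Each returns a list of dicts, best first, with "confidence" (0 to 1); they miss things now and then, are a little off and sometimes report something else, mostly with a low value. They report only what shows in the picture. A call takes as long as a camera call. They do not tell look-alikes from the thing itself.
- finder.find_in(target, camera): "point" ([x, y, z] in m, in world coordinates, good to about 4 mm: the middle of the surface that is visible of it).
- finder.masks_of(target, camera): "region" (384x512 bool, what is visible of it).
The state is a dict: "time_s": time; "qpos": joint angles; "joint_vel": joint speeds; "tau": joint torques, N m; "ee_pos": TCP position; "eef_rot": TCP orientation; "force": force on the tool from outside, world axes, zero at the start; "moment": the same for the moment, N m; "grip_width": finger opening in m; "grip_force": force on a finger pad.
Only numpy, scipy, OpenCV 4.12 (cv2) and the standard library are available. Lean on these libraries where they do the work, as an engineer would, in place of code of your own. Each camera call takes 0.05 s, during which the arm holds its last target. There are 200 camera calls.

## Task

The wheel of blood tubes has been slid onto the mixer's spindle but is not fixed yet. Push the wheel back along the spindle until it is fully home, then press the orange spring clip, mouth down, onto the narrow neck of the spindle in front of the wheel's black hand flange until it snaps fully home, and let go of it. Do not force the mixer, and leave the other things on the cart standing where they are.

Things in the scene. Friction and masses are not known exactly. Their poses are not given: they have to be found in the camera images.
- mixer: Tube mixer fixed to the cart: white housing 120 x 130 x 166 mm (x, y, z), grey plinth, dial and display on its -x face. Origin under the middle of the housing, on the cart top; z up. A level steel spindle, 30 mm in diameter, 115 mm above the cart, leaves the chuck on the -y face and runs along the mixer's -y.
- mixer_axis (a point): On the spindle's axis where it leaves the housing (mixer frame 0, -65, 115 mm), axes as the mixer's; the spindle runs along -y. D = distance from here along -y. The spindle is clamped in the chuck, drawn out by an unmeasured E of 0 to 30 mm that differs each time; it stays put under 100 N. A stop flange, 48 mm across, on it ends at D = 53 mm + E.
- home_face (a point): On the axis at D = 115 mm. The white tube wheel, 156 mm across, slides on the spindle without turning, drag 2 to 3 N. Its hub ends in a ribbed black hand flange, 70 mm across, 12 mm thick. Fully home (against the stop flange) the hand flange's outer face is at D = 115 mm + E; at the start 10 to 26 mm farther out, over part of the neck. The tubes lie 27 to 44 mm behind that face.
- neck_ref (a point): On the axis at D = 133 mm, where the middle of the neck would be at E = 0. The neck (groove) is 22 mm in diameter and 38 mm long, from D = 114 mm + E to 152 mm + E; its middle is 18 mm out from the hand flange's face when the wheel is home. Then comes the end collar, 30 mm in diameter, to the spindle's end at D = 166 mm + E.
- clip: Loose orange plastic spring clip, 41 wide (x) x 32 long (y) x 78 high (z) mm, about 60 g. Stands on its two flared jaws, mouth down; origin between its feet on the cart, z up. Its round bore runs along y. The jaws open 16 mm wide, spring apart to pass the 22 mm neck (pushing it on takes 10 to 15 N, then it snaps in) and cannot open enough for the 30 mm shaft. It is 6 mm shorter than the neck.
- clip_bore (a point): Centre of the clip's bore, 20 mm above its feet; y axis along the bore. When the clip is home this point lies on the spindle's axis.
- clip_grip (a point): Middle of the clip's upright finger grip, 40 mm above the bore's centre. The grip is 14 mm thick (x), 28 mm long (y), and reaches from 20 to 58 mm above the bore's centre.
- pot: specimen pot, white with a yellow-orange screw lid, 62 mm across and 62 mm high; bystander, origin at the middle of its underside.
- timer: square white bench timer lying flat, 62 x 62 x 17 mm; bystander, origin at the middle of its underside.
- brown_bottle: brown medicine bottle, 36 mm across, 85 mm high; bystander, origin at the middle of its underside.
- strips: white and teal canister with a purple lid, 40 mm across, 85 mm high; bystander, origin at the middle of its underside.
- tape: roll of white cloth tape lying flat, 62 mm across, 19 mm high; bystander, origin at the middle of its underside.
- pen: black-capped marker pen lying down, 136 mm long, 13 mm thick; bystander, origin at the middle of its underside.
Mind the look-alikes: they are no part of the job. Of the things that look like the clip, take the one that is farthest to the robot's right at the start.

How it is judged:
At the end, for the whole second after the job is handed in: The clip is home on the neck: its bore within 3 mm of the spindle's axis (possible only in the neck, with the wheel pushed home) and within 7 degrees of it in direction, grip upwards (within 34 degrees), 125 to 175 mm out from the housing, at rest and let go (x of clip_bore in the frame of mixer_axis between -0.003 and 0.003 m and z of clip_bore in the frame of mixer_axis between -0.003 and 0.003 m and y of clip_bore in the frame of mixer_axis between -0.175 and -0.125 m and angle between the y axis of clip and the y axis of mixer, either way round below 0.12 rad and angle between clip's own z axis and vertical below 0.6 rad and linear speed of clip below 0.02 m/s and contact force between the fingers and clip below 0.1 N); the robot touches nothing.
It fails at once if the robot's fingers or arm press on the mixer with more than 45 N (contact force between any of the fingers, the arm and mixer above 45 N).
It fails at once if another thing on the cart is moved by more than 20 mm (distance of any of pot, timer, brown_bottle, strips, tape, pen from where it was at the start of the episode above 0.02 m).
It also fails if it takes over 45 s, if anything falls off the work surface, if the arm or the gripper's body presses on something with over 40 N, if the wrist force passes 120 N, or if a joint passes its speed limit or range.

## Working session

There is one attempt and no reset: what is moved stays moved. The work goes in short steps, Python scripts to look and compute and a tool call to move; the robot and the scene stay as the last step left them, time stands still between calls to the robot, and variables do not carry over. Pictures are saved under pics/ and viewed, at most 10 in all, crops included, and the job is handed in when it is done.

Besides the shell and the picture viewer there is one more tool, called as name([rows], argument=value, ...), one row to a line, values as JSON. jog_arm: Moves the arm, as the interface text tells. Its arguments: {"type":"object","properties":{"rows":{"type":"array","items":{"type":"object","properties":{"gripper":{"type":"number"},"slide":{"type":"array","items":{"type":"number"}},"spin":{"type":"number"}}}},"squeeze":{"type":"number"}},"required":["rows"]}

```bash
mkdir -p pics; ls; cat > h.py <<'E'
import numpy as np,cv2
from station import telemetry,cams,workorder,finder
from scipy.spatial.transform import Rotation as Ro
def cloud(name):
    im,d=cams.camera(name); i=cams.camera_info(name); K=np.array(i["camera_matrix"])
    v,u=np.indices(d.shape); P=np.stack([(u-K[0,2])/K[0,0]*d,(v-K[1,2])/K[1,1]*d,d],-1)
    W=(P-np.array(i["t"]))@np.array(i["R"]); W[d==0]=np.nan
    return im,d,W
E
python3 - <<'E'
from h import *
print(telemetry.get_obs())
out=[]
for c in("scene","top"):
    im,d,W=cloud(c); np.savez("/tmp/"+c,im=im,W=W)
    cv2.imwrite(f"pics/{c}0.png",cv2.cvtColor(im,cv2.COLOR_RGB2BGR))
    for t in("clip","mixer"):
        print(c,t,[(np.round(r["point"],3).tolist(),round(r["confidence"],2)) for r in finder.find_in(t,c)])
    i=cams.camera_info(c); print(c,"pos",np.round(-np.array(i["R"]).T@i["t"],3))
E
```

```text
pics
{'time_s': 0.0, 'qpos': array([ 1.17439447e+00,  3.00461990e-01,  1.52155225e+00, -1.51148477e-06,
        1.32068429e+00, -6.66150997e-02]), 'joint_vel': array([0.00023473, 0.0004034 , 0.0010099 , 0.00129144, 0.00226619,
       0.00059246]), 'tau': array([-1.30981261e-03, -5.31808913e+01, -3.52732694e+01,  7.07975356e-02,
        2.44443468e-02, -5.80396181e-05]), 'ee_pos': array([0.17811304, 0.52033278, 0.4041034 ]), 'eef_rot': array([-3.14048913e+00, -7.21527491e-05,  2.81180624e+00]), 'force': array([ 0.73408721, -0.78349367,  0.48245379]), 'moment': array([ 0.04507076,  0.00970319, -0.00616843]), 'grip_force': 0.0, 'grip_width': 0.09443655586747478}
scene clip [([0.492, -0.085, 0.04], 0.68), ([0.439, -0.158, 0.04], 0.62), ([0.471, 0.002, 0.039], 0.58)]
scene mixer [([0.583, 0.141, 0.134], 0.95)]
scene pos [ 0.021 -0.609  0.674]
top clip [([0.378, 0.071, 0.057], 0.75), ([0.443, -0.147, 0.038], 0.65), ([0.498, -0.071, 0.041], 0.52), ([0.465, 0.009, 0.036], 0.43)]
top mixer [([0.6, 0.162, 0.164], 0.73), ([0.422, 0.206, 0.018], 0.29), ([0.708, -0.204, 0.058], 0.27)]
top pos [ 0.423 -0.002  1.197]
```

View pics/scene0.png

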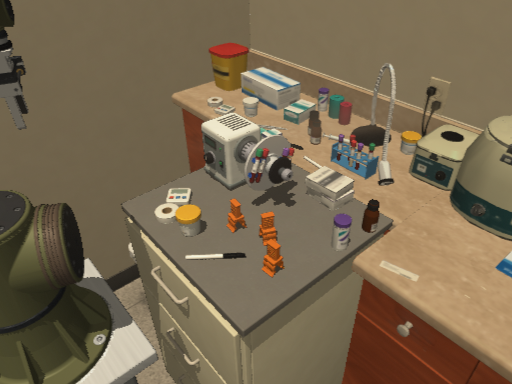

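View pics/top0.png

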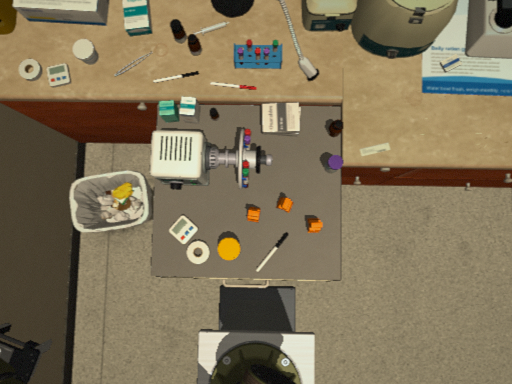

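Three orange clips. The rightmost (lowest y) is at top-picture pixel (315,225) and scene pixel (272,258). In the top picture the spindle runs right, to about (270,160). Next I measure the clip, housing and spindle.

```bash
python3 - <<'E'
from h import *
z=np.load("/tmp/top.npz");im,W=z["im"],z["W"]
def rect(m,n):
    p=W[m][:,:2]; r=cv2.minAreaRect((p*1000).astype(np.float32)); print(n,m.sum(),np.round(r[0],1),np.round(r[1],1),round(r[2],1),"zmax",W[m][:,2].max().round(4), "mean",W[m].mean(0).round(4))
X,Y,Z=W[...,0],W[...,1],W[...,2]
rect((abs(Z-.166)<.006)&(abs(X-.6)<.1)&(abs(Y-.16)<.1),"housing")
for lo,hi in((.005,.09),(.055,.09),(.07,.09)):
    rect((Z>lo)&(Z<hi)&(abs(X-.44)<.04)&(abs(Y+.15)<.04),"clip%.3f"%lo)
# profile along spindle
m=(Z>.08)&(Y<.1)&(Y>-.1)&(X>.5)&(X<.72)
for a in np.arange(-.1,.1,.006):
    s=m&(Y>=a)&(Y<a+.006)
    if s.any(): q=W[s]; print(round(a+.003,3),s.sum(),q[:,0].min().round(3),q[:,0].max().round(3),"zmax",q[:,2].max().round(3),"xmid at top",q[q[:,2]>q[:,2].max()-.004,0].mean().round(4))
z=np.load("/tmp/scene.npz");im,W=z["im"],z["W"];X,Y,Z=W[...,0],W[...,1],W[...,2]
rect((Z>.005)&(Z<.09)&(abs(X-.44)<.035)&(abs(Y+.15)<.035),"clip scene")
rect((Z>.065)&(Z<.09)&(abs(X-.44)<.04)&(abs(Y+.15)<.04),"clip scene top")
for n in("scene","top"):
    z=np.load(f"/tmp/{n}.npz");im,W=z["im"],z["W"]
    c=im[150:300,210:340] if n=="scene" else im[120:260,220:350]
    cv2.imwrite(f"pics/{n}1.png",cv2.cvtColor(cv2.resize(c,None,fx=4,fy=4,interpolation=cv2.INTER_CUBIC),cv2.COLOR_RGB2BGR))
E
```

```text
housing 2132 [612.8 201.4] [118.  117.3] 89.4 zmax 0.1718 mean [0.6122 0.2014 0.1658]
clip0.005 176 [ 435.7 -150.3] [58.8 38.1] 0.1 zmax 0.083 mean [ 0.4441 -0.1515  0.0489]
clip0.055 71 [ 445.5 -153.5] [13.1 29. ] 0.9 zmax 0.083 mean [ 0.4455 -0.1534  0.0775]
clip0.070 68 [ 445.5 -153.5] [13.1 29. ] 0.9 zmax 0.083 mean [ 0.4456 -0.154   0.0781]
-0.085 1 0.511 0.511 zmax 0.081 xmid at top 0.5109
-0.079 4 0.503 0.511 zmax 0.083 xmid at top 0.5069
-0.073 2 0.5 0.513 zmax 0.084 xmid at top 0.5067
-0.067 1 0.503 0.503 zmax 0.082 xmid at top 0.5027
-0.031 21 0.594 0.618 zmax 0.132 xmid at top 0.6081
-0.025 30 0.594 0.624 zmax 0.134 xmid at top 0.6065
-0.019 20 0.594 0.623 zmax 0.132 xmid at top 0.6093
-0.013 24 0.599 0.617 zmax 0.128 xmid at top 0.6081
-0.007 20 0.599 0.642 zmax 0.135 xmid at top 0.6363
-0.001 55 0.573 0.641 zmax 0.154 xmid at top 0.606
0.005 75 0.573 0.641 zmax 0.153 xmid at top 0.6125
0.011 39 0.586 0.632 zmax 0.141 xmid at top 0.6104
0.017 37 0.586 0.632 zmax 0.143 xmid at top 0.6076
0.023 77 0.565 0.681 zmax 0.178 xmid at top 0.5645
0.029 161 0.539 0.683 zmax 0.181 xmid at top 0.5699
0.035 127 0.538 0.683 zmax 0.182 xmid at top 0.567
0.041 182 0.535 0.683 zmax 0.195 xmid at top 0.6113
0.047 100 0.533 0.68 zmax 0.194 xmid at top 0.6079
0.053 37 0.587 0.631 zmax 0.14 xmid at top 0.6095
0.059 29 0.591 0.63 zmax 0.137 xmid at top 0.6087
0.065 24 0.595 0.624 zmax 0.133 xmid at top 0.6104
0.071 27 0.595 0.623 zmax 0.131 xmid at top 0.6099
0.077 38 0.589 0.63 zmax 0.134 xmid at top 0.6154
0.083 36 0.587 0.63 zmax 0.142 xmid at top 0.613
0.089 29 0.597 0.623 zmax 0.133 xmid at top 0.6104
0.095 26 0.597 0.623 zmax 0.136 xmid at top 0.6092
0.101 9 0.597 0.616 zmax 0.132 xmid at top 0.6107
clip scene 468 [ 445.4 -154.8] [34.1 38.4] 89.9 zmax 0.0808 mean [ 0.4402 -0.1586  0.0436]
clip scene top 119 [ 444.9 -154.5] [15.8 29. ] 8.4 zmax 0.0808 mean [ 0.4435 -0.1567  0.0753]
```

View pics/scene1.png

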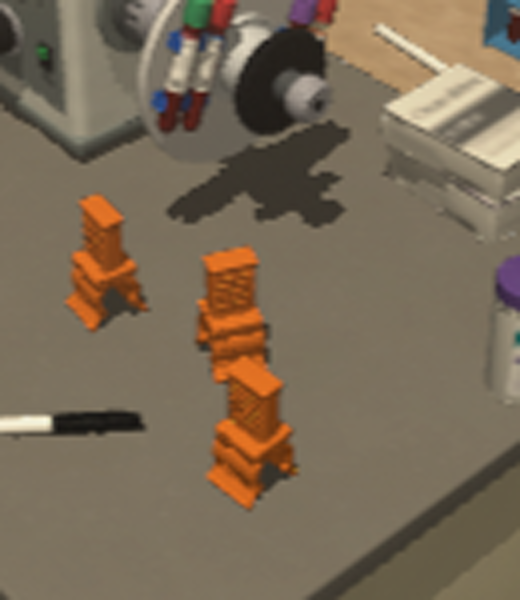

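View pics/top1.png

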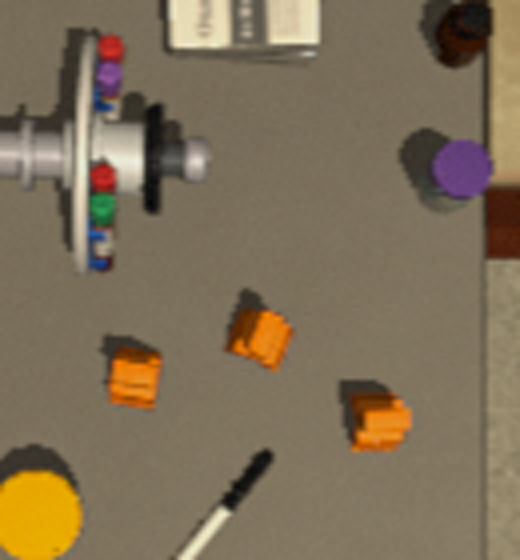

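The target clip is at (0.4455, -0.154), with its bore roughly along world y. The spindle axis is at x ≈ 0.609, the flange face at y ≈ -0.007 and the spindle end at y ≈ -0.034, so E ≈ 5 mm. I'll push the wheel first, with the fingers straddling the spindle.

jog_arm([
  {"gripper": 0.046,"slide": [-0.594,-0.404,-0.06],"spin": 1.241},
  {"gripper": 0.046,"slide": [-0.594,-0.404,-0.06],"spin": 1.241},
  {"gripper": 0.046,"slide": [-0.594,-0.404,-0.06],"spin": 1.241},
  {"gripper": 0.046,"slide": [-0.594,-0.404,-0.06],"spin": 1.241},
  {"gripper": 0.046,"slide": [-0.594,-0.404,-0.06],"spin": 1.241},
  {"gripper": 0.046,"slide": [-0.594,-0.404,-0.06],"spin": 1.241},
  {"gripper": 0.046,"slide": [-0.594,-0.404,-0.06],"spin": 1.241},
  {"gripper": 0.046,"slide": [-0.594,-0.404,-0.06],"spin": 1.241},
])

```text
time_s: 1.1
ee_pos: [0.4181, 0.1996, 0.4383]
eef_rot: [3.141, -0.0, 1.606]
force: [0.5, 0.2, -0.0]
grip_width: 0.0459
grip_force: 0.0
```

jog_arm([
  {"gripper": 0.046,"slide": [-0.262,0.181,-0.02],"spin": 0.04},
  {"gripper": 0.046,"slide": [-0.262,0.181,-0.02],"spin": 0.04},
  {"gripper": 0.046,"slide": [-0.262,0.181,-0.02],"spin": 0.04},
  {"gripper": 0.046,"slide": [-0.262,0.181,-0.02],"spin": 0.04},
  {"gripper": 0.046,"slide": [-0.262,0.181,-0.02],"spin": 0.04},
  {"gripper": 0.046,"slide": [-0.262,0.181,-0.02],"spin": 0.04},
  {"gripper": 0.046,"slide": [-0.262,0.181,-0.02],"spin": 0.04},
  {"gripper": 0.046,"slide": [-0.262,0.181,-0.02],"spin": 0.04},
])

```text
time_s: 1.9
ee_pos: [0.6099, -0.0551, 0.457]
eef_rot: [-3.141, 0.0, 1.569]
force: [-1.2, 1.1, -0.0]
grip_width: 0.046
grip_force: 0.0
```

```bash
python3 - <<'E'
from h import *
o=telemetry.get_obs(); print(o["ee_pos"].round(4),o["eef_rot"].round(4),o["qpos"].round(3))
E
```

```text
[ 0.6099 -0.0551  0.457 ] [-3.1405  0.      1.569 ] [-0.15   0.411  1.251 -0.     1.48  -0.148]
```

jog_arm([
  {"gripper": 0.046,"slide": [0,-0.001,0.146],"spin": 0},
  {"gripper": 0.046,"slide": [0,-0.001,0.146],"spin": 0},
  {"gripper": 0.046,"slide": [0,-0.001,0.146],"spin": 0},
  {"gripper": 0.046,"slide": [0,-0.001,0.146],"spin": 0},
  {"gripper": 0.046,"slide": [0.03,-0.001,0.146],"spin": 0},
  {"gripper": 0.046,"slide": [0.03,-0.001,0.146],"spin": 0},
  {"gripper": 0.046,"slide": [0.03,-0.001,0.146],"spin": 0},
])

```text
time_s: 2.6
ee_pos: [0.608, -0.0221, 0.3144]
eef_rot: [3.139, 0.0, 1.573]
force: [0.3, -0.4, -0.4]
grip_width: 0.0462
grip_force: 0.0
```

```bash
python3 - <<'E'
from h import *
o=telemetry.get_obs(); print(o["ee_pos"].round(4),o["force"].round(2))
im,d,W=cloud("scene")
cv2.imwrite("pics/s2.png",cv2.cvtColor(cv2.resize(im[110:240,200:340],None,fx=4,fy=4),cv2.COLOR_RGB2BGR))
E
```

```text
[ 0.608  -0.0221  0.3144] [ 0.34 -0.44 -0.4 ]
```

View pics/s2.png

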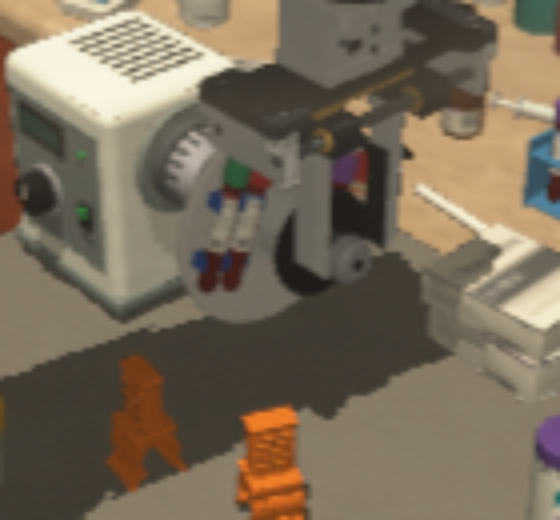

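The fingers straddle the spindle at crop pixel (350,250), in front of the black flange, and nothing is touched. I'll push in small steps.

jog_arm([
  {"gripper": 0.046,"slide": [0.004,0.001,0.002],"spin": 0},
  {"gripper": 0.046,"slide": [0.008,0.001,0.002],"spin": 0},
  {"gripper": 0.046,"slide": [0.012,0.001,0.002],"spin": 0},
  {"gripper": 0.046,"slide": [0.016,0.001,0.002],"spin": 0},
  {"gripper": 0.046,"slide": [0.019,0.001,0.002],"spin": 0},
  {"gripper": 0.046,"slide": [0.022,0.001,0.002],"spin": 0},
  {"gripper": 0.046,"slide": [0.022,0.001,0.002],"spin": 0},
])

```text
time_s: 3.35
ee_pos: [0.6089, -0.0005, 0.31]
eef_rot: [3.142, -0.0, 1.572]
force: [-0.5, -0.3, -0.4]
grip_width: 0.046
grip_force: 0.0
```

jog_arm([
  {"gripper": 0.046,"slide": [0.002,0,0],"spin": 0},
  {"gripper": 0.046,"slide": [0.004,0,0],"spin": 0},
  {"gripper": 0.046,"slide": [0.006,0,0],"spin": 0},
  {"gripper": 0.046,"slide": [0.007,0,0],"spin": 0},
])

```text
time_s: 3.75
ee_pos: [0.6089, 0.0063, 0.3099]
eef_rot: [3.141, 0.0, 1.572]
force: [2.5, -2.7, 0.1]
grip_width: 0.046
grip_force: 1.3
```

jog_arm([
  {"gripper": 0.046,"slide": [0.001,0,0],"spin": 0},
  {"gripper": 0.046,"slide": [0.002,0,0],"spin": 0},
  {"gripper": 0.046,"slide": [0.003,0,0],"spin": 0},
])

```text
time_s: 4.05
ee_pos: [0.6089, 0.009, 0.31]
eef_rot: [3.141, 0.001, 1.572]
force: [2.0, -10.8, -0.0]
grip_width: 0.0461
grip_force: 5.0
```

jog_arm([
  {"gripper": 0.046,"slide": [0.0005,0,0],"spin": 0},
  {"gripper": 0.046,"slide": [0.001,0,0],"spin": 0},
])

```text
time_s: 4.25
ee_pos: [0.6089, 0.0093, 0.31]
eef_rot: [3.141, 0.002, 1.571]
force: [2.3, -12.7, 0.4]
grip_width: 0.0463
grip_force: 6.6
```

Wheel is home: 12.7 N with no more travel. I back off and go above the clip.

jog_arm([
  {"gripper": 0.046,"slide": [-0.04,0,0],"spin": 0},
  {"gripper": 0.046,"slide": [-0.07,0,0],"spin": 0},
  {"gripper": 0.046,"slide": [-0.08,0,-0.02],"spin": 0},
  {"gripper": 0.07,"slide": [-0.163,-0.163,-0.03],"spin": 0},
  {"gripper": 0.07,"slide": [-0.163,-0.163,-0.03],"spin": 0},
  {"gripper": 0.07,"slide": [-0.163,-0.163,-0.03],"spin": 0},
  {"gripper": 0.07,"slide": [-0.163,-0.163,-0.03],"spin": 0},
  {"gripper": 0.07,"slide": [-0.163,-0.163,-0.03],"spin": 0},
])

```text
time_s: 5.05
ee_pos: [0.4436, -0.154, 0.3404]
eef_rot: [-3.141, -0.0, 1.57]
force: [0.0, 0.7, 0.2]
grip_width: 0.07
grip_force: 0.0
```

```bash
cat > w.py <<'E'
from h import *
def wcloud(save=None):
    o=telemetry.get_obs(); im,d=cams.camera("wrist"); i=cams.camera_info("wrist"); K=np.array(i["camera_matrix"])
    v,u=np.indices(d.shape); a=(u-K[0,2])/K[0,0]; b=(v-K[1,2])/K[1,1]; r=np.hypot(a,b)+1e-9
    s=np.tan(r)/r; P=np.stack([a*s*d,b*s*d,d],-1); T=np.array(i["tool_from_camera"])
    Rt=Ro.from_euler("xyz",o["eef_rot"]).as_matrix()
    W=(P@T[:3,:3].T+T[:3,3])@Rt.T+o["ee_pos"]; W[(d<=0)|(r>1.4)]=np.nan
    if save: cv2.imwrite(save,cv2.cvtColor(im,cv2.COLOR_RGB2BGR))
    return im,W,o
E
python3 - <<'E'
from w import *
im,W,o=wcloud("pics/w3.png"); print(o["ee_pos"].round(4),o["eef_rot"].round(3))
def rect(W,m,n):
    p=W[m][:,:2]; r=cv2.minAreaRect((p*1000).astype(np.float32)); print(n,m.sum(),np.round(r[0],1),np.round(r[1],1),round(r[2],1),"zmed",np.median(W[m][:,2]).round(4),"mean",W[m].mean(0).round(4))
for n,Q,I in(("wrist",W,im),("top",*cloud("top")[:0:-1][:1],None)):
    X,Y,Z=Q[...,0],Q[...,1],Q[...,2]
    m=(Z>.072)&(Z<.085)&(abs(X-.4455)<.03)&(abs(Y+.154)<.03)
    if m.sum()>5: rect(Q,m,n)
    m=(Z>.10)&(Z<.2)&(Y<.06)&(Y>-.06)&(X>.56)&(X<.66)
    for a in np.arange(-.045,.03,.003):
        s=m&(Y>=a)&(Y<a+.003)
        if s.any(): q=Q[s]; print(n,round(a+.0015,4),s.sum(),q[:,0].min().round(3),q[:,0].max().round(3),"zmax",q[:,2].max().round(3))
E
```

```text
[ 0.4436 -0.154   0.3404] [-3.141 -0.     1.57 ]
wrist 596 [ 446.1 -153.7] [15.  29.8] 2.7 zmed 0.0778 mean [ 0.446  -0.153   0.0777]
wrist -0.0345 72 0.599 0.62 zmax 0.127
wrist -0.0315 160 0.595 0.619 zmax 0.129
wrist -0.0285 141 0.594 0.62 zmax 0.13
wrist -0.0255 119 0.594 0.618 zmax 0.131
wrist -0.0225 122 0.593 0.618 zmax 0.13
wrist -0.0195 83 0.594 0.619 zmax 0.13
wrist -0.0165 82 0.598 0.617 zmax 0.126
wrist -0.0135 90 0.598 0.617 zmax 0.126
wrist -0.0105 83 0.597 0.617 zmax 0.127
wrist -0.0075 89 0.598 0.616 zmax 0.127
wrist -0.0045 84 0.599 0.618 zmax 0.127
wrist -0.0015 86 0.598 0.617 zmax 0.127
wrist 0.0015 79 0.598 0.616 zmax 0.127
wrist 0.0045 90 0.598 0.617 zmax 0.127
wrist 0.0075 80 0.598 0.618 zmax 0.126
wrist 0.0105 84 0.599 0.617 zmax 0.127
wrist 0.0135 81 0.599 0.616 zmax 0.126
wrist 0.0165 614 0.577 0.644 zmax 0.15
wrist 0.0195 521 0.574 0.645 zmax 0.151
wrist 0.0225 23 0.575 0.635 zmax 0.148
wrist 0.0255 4 0.629 0.636 zmax 0.145
top -0.0345 3 0.601 0.606 zmax 0.127
top -0.0315 14 0.596 0.62 zmax 0.131
top -0.0285 11 0.595 0.619 zmax 0.129
top -0.0255 11 0.594 0.619 zmax 0.134
top -0.0225 12 0.594 0.623 zmax 0.132
top -0.0195 13 0.595 0.623 zmax 0.133
top -0.0165 15 0.599 0.617 zmax 0.129
top -0.0135 8 0.599 0.617 zmax 0.128
top -0.0105 8 0.599 0.617 zmax 0.129
top -0.0075 8 0.599 0.617 zmax 0.127
top -0.0045 8 0.599 0.617 zmax 0.13
top -0.0015 11 0.599 0.617 zmax 0.126
top 0.0015 13 0.599 0.617 zmax 0.127
top 0.0045 8 0.599 0.616 zmax 0.126
top 0.0075 9 0.599 0.62 zmax 0.125
top 0.0105 9 0.599 0.619 zmax 0.128
top 0.0135 9 0.599 0.619 zmax 0.127
top 0.0165 27 0.588 0.624 zmax 0.152
top 0.0195 33 0.574 0.64 zmax 0.154
top 0.0225 29 0.573 0.645 zmax 0.153
top 0.0255 27 0.574 0.641 zmax 0.154
top 0.0285 28 0.575 0.638 zmax 0.152
```

View pics/w3.png

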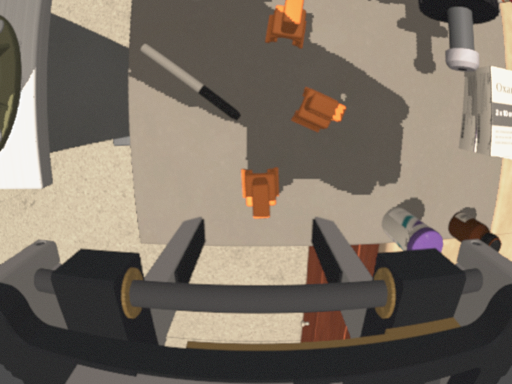

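The wheel is home: the wrist cloud puts its face at y ≈ 0.0165, with the neck free. The target clip is at picture (260,190), between the fingers. Now I descend and grip.

jog_arm([
  {"gripper": 0.06,"slide": [0,0.001,0.05],"spin": 0},
  {"gripper": 0.06,"slide": [0,0.001,0.09],"spin": 0},
  {"gripper": 0.06,"slide": [0,0.001,0.096],"spin": 0},
  {"gripper": 0.06,"slide": [0,0.001,0.096],"spin": 0},
])

```text
time_s: 5.55
ee_pos: [0.4478, -0.1526, 0.2437]
eef_rot: [-3.14, -0.001, 1.573]
force: [-0.2, 0.4, 1.2]
grip_width: 0.0602
grip_force: 0.0
```

jog_arm([
  {"gripper": 0.03,"slide": [-0.001,-0.0015,0],"spin": 0},
  {"gripper": 0.02,"slide": [-0.001,-0.0015,0],"spin": 0},
  {"gripper": 0.005,"slide": [-0.001,-0.0015,0],"spin": 0},
  {"gripper": 0.005,"slide": [-0.001,-0.0015,0],"spin": 0},
  {"gripper": 0.005,"slide": [-0.001,-0.0015,0],"spin": 0},
  {"gripper": 0.005,"slide": [-0.001,-0.0015,0],"spin": 0},
], squeeze=40)

```text
time_s: 6.15
ee_pos: [0.4456, -0.154, 0.2441]
eef_rot: [3.141, 0.0, 1.572]
force: [0.7, 0.4, -0.1]
grip_width: 0.0155
grip_force: 0.0
```

```bash
python3 - <<'E'
from h import *
o=telemetry.get_obs(); print(o["ee_pos"].round(4),o["grip_width"],o["grip_force"],o["eef_rot"].round(3))
E
```

```text
[ 0.4456 -0.154   0.2441] 0.01546582080106343 0.0 [3.141 0.    1.572]
```

jog_arm([
  {"gripper": 0.005,"slide": [0,0,0],"spin": 0},
  {"gripper": 0.005,"slide": [0,0,0],"spin": 0},
  {"gripper": 0.005,"slide": [0,0,0],"spin": 0},
  {"gripper": 0.005,"slide": [0,0,-0.03],"spin": 0},
  {"gripper": 0.005,"slide": [0,0,-0.08],"spin": 0},
  {"gripper": 0.005,"slide": [0,0,-0.13],"spin": 0},
  {"gripper": 0.005,"slide": [0,0,-0.166],"spin": 0},
  {"gripper": 0.005,"slide": [0,0,-0.166],"spin": 0},
])

```text
time_s: 6.95
ee_pos: [0.4456, -0.154, 0.4145]
eef_rot: [3.134, 0.003, 1.572]
force: [0.1, -0.4, -1.3]
grip_width: 0.0139
grip_force: 40.0
```

```bash
python3 - <<'E'
from w import *
im,W,o=wcloud(); print(o["ee_pos"].round(4),o["grip_width"],o["grip_force"])
for n,(im,Q) in(("w",(im,W)),("scene",cloud("scene")[::2]),("top",cloud("top")[::2])):
    X,Y,Z=Q[...,0],Q[...,1],Q[...,2]; f=im.astype(int)
    if n!="top":
        cv2.imwrite(f"pics/{n}4.png",cv2.cvtColor(im,cv2.COLOR_RGB2BGR))
    m=(f[...,0]>f[...,2]*2.2)&(f[...,0]>f[...,1]*1.4)&(abs(X-.4456)<.05)&(abs(Y+.154)<.05)&(Z>.12)&(Z<.27)
    if m.sum(): print(n,m.sum(),Q[m].min(0).round(4),Q[m].max(0).round(4),np.percentile(Q[m],[2,98],0).round(4).tolist())
    # flange face, collar tip in wrist
    m=(Z>.10)&(Z<.148)&(X>.575)&(X<.60)&(Y>.005)&(Y<.035)
    if m.sum(): print(n,"face y",np.percentile(Y[m],[5,25,50,75]).round(4))
    m=(Z>.10)&(Z<.14)&(abs(X-.609)<.012)&(Y<-.02)&(Y>-.06)
    if m.sum(): print(n,"end y",np.percentile(Y[m],[0,2,10]).round(4))
E
```

```text
[ 0.4456 -0.154   0.4145] 0.013939665231966375 39.999194741249084
w 2607 [ 0.4288 -0.1683  0.1725] [ 0.4675 -0.138   0.2578] [[0.4303, -0.1664, 0.1738], [0.4659, -0.1384, 0.2532]]
w face y [0.0161 0.0184 0.0195 0.0242]
w end y [-0.0338 -0.0335 -0.0331]
scene 483 [ 0.4261 -0.1714  0.1676] [ 0.4637 -0.1381  0.2473] [[0.4271, -0.1705, 0.1699], [0.4597, -0.1396, 0.2461]]
scene face y [0.0266 0.0267 0.0269 0.0271]
scene end y [-0.0349 -0.0344 -0.034 ]
top face y [0.0132 0.0198 0.0248 0.0275]
top end y [-0.0333 -0.0331 -0.033 ]
```

View pics/scene4.png

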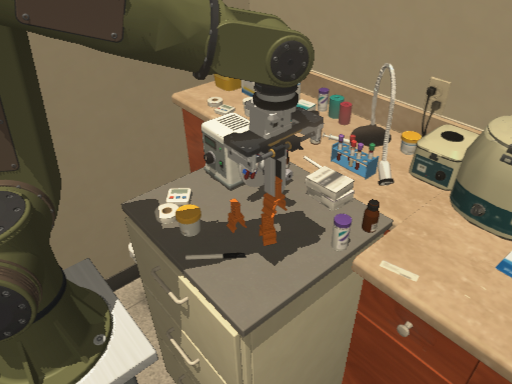

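The clip is held upright at scene pixel (275,195), centred in y. The spindle end at y ≈ -0.034 puts the neck's middle at y ≈ -0.001.

jog_arm([
  {"gripper": 0.005,"slide": [0.153,0.1635,0],"spin": 0},
  {"gripper": 0.005,"slide": [0.153,0.1635,0],"spin": 0},
  {"gripper": 0.005,"slide": [0.153,0.1635,0],"spin": 0},
  {"gripper": 0.005,"slide": [0.153,0.1635,0],"spin": 0},
  {"gripper": 0.005,"slide": [0.153,0.1635,0],"spin": 0},
  {"gripper": 0.005,"slide": [0.153,0.1635,0],"spin": 0},
  {"gripper": 0.005,"slide": [0.153,0.1635,0],"spin": 0},
  {"gripper": 0.005,"slide": [0.153,0.1635,0],"spin": 0},
])

```text
time_s: 7.9
ee_pos: [0.6085, -0.0016, 0.409]
eef_rot: [-3.14, 0.0, 1.571]
force: [0.1, -0.8, -0.7]
grip_width: 0.0139
grip_force: 40.0
```

```bash
python3 - <<'E'
from w import *
im,W,o=wcloud(); print(o["ee_pos"].round(4),o["eef_rot"].round(3))
for n,(im,Q) in(("w",(im,W)),("scene",cloud("scene")[::2])):
    X,Y,Z=Q[...,0],Q[...,1],Q[...,2]; f=im.astype(int)
    if n!="w":cv2.imwrite(f"pics/{n}5.png",cv2.cvtColor(cv2.resize(im[110:240,200:340],None,fx=4,fy=4),cv2.COLOR_RGB2BGR))
    m=(f[...,0]>f[...,2]*2.2)&(f[...,0]>f[...,1]*1.4)&(abs(X-.609)<.05)&(abs(Y)<.05)&(Z>.12)&(Z<.27)
    if m.sum(): print(n,m.sum(),Q[m].min(0).round(4),Q[m].max(0).round(4))
    m=(Z>.118)&(Z<.14)&(abs(X-.609)<.03)&(Y<-.02)&(Y>-.06)
    if m.sum(): print(n,"end y",np.percentile(Y[m],[0,2,10]).round(4),"x",np.percentile(X[m],[1,99]).round(4))
    for a in np.arange(-.03,.02,.002):
        s=(Z>.105)&(Z<.155)&(abs(X-.609)<.04)&(Y>=a)&(Y<a+.002)&~((f[...,0]>f[...,2]*2.2)&(f[...,0]>f[...,1]*1.4))
        if s.any(): q=Q[s]; print(n,round(a+.001,3),s.sum(),q[:,0].min().round(3),q[:,0].max().round(3),q[:,2].max().round(3))
E
```

```text
[ 0.6085 -0.0016  0.409 ] [-3.14   0.     1.571]
w 2686 [ 0.5823 -0.0156  0.1638] [0.6282 0.05   0.2528]
w -0.007 1 0.599 0.599 0.118
w -0.005 34 0.599 0.618 0.126
w -0.003 45 0.599 0.618 0.126
w -0.001 44 0.599 0.618 0.126
w 0.001 47 0.599 0.62 0.126
w 0.003 49 0.599 0.62 0.126
w 0.005 46 0.6 0.62 0.126
w 0.007 52 0.599 0.62 0.126
w 0.009 47 0.6 0.62 0.126
w 0.011 48 0.6 0.62 0.126
w 0.013 17 0.603 0.617 0.126
w 0.017 6 0.625 0.637 0.145
w 0.019 141 0.576 0.646 0.151
scene 354 [ 0.5792 -0.019   0.1396] [0.626  0.0495 0.2446]
scene end y [-0.0357 -0.035  -0.0336] x [0.5944 0.6187]
scene -0.029 13 0.594 0.617 0.129
scene -0.027 8 0.594 0.609 0.129
scene -0.025 9 0.594 0.605 0.13
scene -0.023 8 0.594 0.613 0.129
scene -0.021 5 0.595 0.619 0.126
scene -0.019 6 0.597 0.61 0.129
scene -0.017 1 0.6 0.6 0.122
scene -0.013 8 0.599 0.61 0.125
scene -0.011 6 0.598 0.614 0.126
scene -0.009 7 0.6 0.61 0.126
scene -0.007 2 0.602 0.608 0.126
scene -0.005 6 0.6 0.615 0.124
scene -0.003 7 0.599 0.612 0.126
scene -0.001 6 0.598 0.604 0.124
scene 0.001 3 0.598 0.61 0.126
scene 0.003 6 0.6 0.614 0.125
scene 0.005 6 0.599 0.609 0.125
scene 0.007 8 0.598 0.614 0.127
scene 0.009 5 0.6 0.607 0.124
scene 0.011 2 0.599 0.606 0.123
scene 0.013 6 0.601 0.614 0.125
scene 0.015 14 0.596 0.641 0.134
scene 0.017 101 0.577 0.642 0.15
scene 0.019 92 0.575 0.644 0.152
```

View pics/scene5.png

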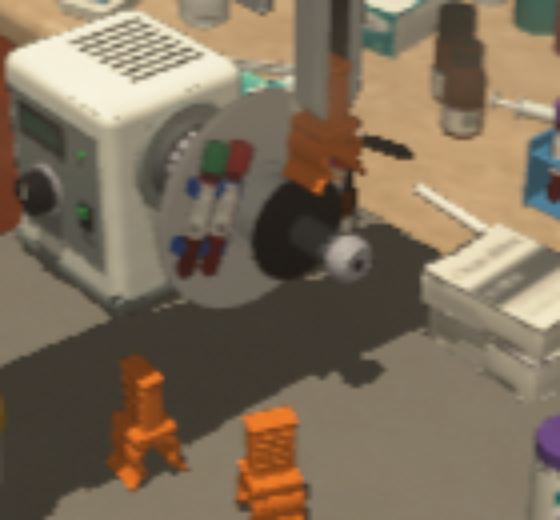

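The clip is over the neck, between collar and flange (crop ~(325,215)). I press down in steps.

jog_arm([
  {"gripper": 0.005,"slide": [0,0.001,0.03],"spin": 0},
  {"gripper": 0.005,"slide": [0,0.001,0.036],"spin": 0},
  {"gripper": 0.005,"slide": [0,0.001,0.04],"spin": 0},
  {"gripper": 0.005,"slide": [0,0.001,0.044],"spin": 0},
  {"gripper": 0.005,"slide": [0,0.001,0.048],"spin": 0},
  {"gripper": 0.005,"slide": [0,0.001,0.052],"spin": 0},
], squeeze=55)

```text
time_s: 8.6
ee_pos: [0.6099, -0.0009, 0.3583]
eef_rot: [3.141, 0.0, 1.572]
force: [0.2, 0.2, -1.0]
grip_width: 0.0135
grip_force: 55.0
```

jog_arm([
  {"gripper": 0.005,"slide": [0,0,0.004],"spin": 0},
  {"gripper": 0.005,"slide": [0,0,0.007],"spin": 0},
  {"gripper": 0.005,"slide": [0,0,0.01],"spin": 0},
  {"gripper": 0.005,"slide": [0,0,0.013],"spin": 0},
])

```text
time_s: 9.0
ee_pos: [0.6098, -0.0008, 0.3457]
eef_rot: [3.141, 0.0, 1.572]
force: [-3.1, 0.7, 2.4]
grip_width: 0.0135
grip_force: 55.0
```

jog_arm([
  {"gripper": 0.005,"slide": [0,0,0.003],"spin": 0},
  {"gripper": 0.005,"slide": [0,0,0.005],"spin": 0},
  {"gripper": 0.005,"slide": [0,0,0.007],"spin": 0},
  {"gripper": 0.005,"slide": [0,0,0.007],"spin": 0},
])

```text
time_s: 9.4
ee_pos: [0.6098, -0.0008, 0.3385]
eef_rot: [-3.142, 0.0, 1.572]
force: [-5.4, -0.1, 6.5]
grip_width: 0.0137
grip_force: 55.0
```

jog_arm([
  {"gripper": 0.005,"slide": [0,-0.0005,0.001],"spin": 0},
  {"gripper": 0.005,"slide": [0,-0.0005,0.002],"spin": 0},
  {"gripper": 0.005,"slide": [0,-0.0005,0.002],"spin": 0},
])

```text
time_s: 9.7
ee_pos: [0.6094, -0.0008, 0.3383]
eef_rot: [3.139, 0.0, 1.572]
force: [-8.1, -0.2, 19.1]
grip_width: 0.0138
grip_force: 55.0
```

```bash
cat > c.py <<'E'
from w import *
print(telemetry.get_obs()["ee_pos"].round(4),telemetry.get_obs()["force"].round(1))
for n,(im,Q) in(("w",wcloud()[:2]),("scene",cloud("scene")[::2])):
    X,Y,Z=Q[...,0],Q[...,1],Q[...,2]; f=im.astype(int)
    m=(f[...,0]>f[...,2]*2.2)&(f[...,0]>f[...,1]*1.4)&(abs(X-.609)<.025)&(Y<.017)&(Y>-.03)&(Z>.08)&(Z<.2)
    if m.sum(): print(n,m.sum(),Q[m].min(0).round(4),Q[m].max(0).round(4))
import sys
cv2.imwrite(sys.argv[1],cv2.cvtColor(cv2.resize(im[110:240,200:340],None,fx=4,fy=4),cv2.COLOR_RGB2BGR))
E
python3 c.py pics/scene6.png
```

```text
[ 0.6094 -0.0008  0.3383] [-8.1 -0.2 19.1]
w 2093 [ 0.5911 -0.0147  0.0963] [0.6298 0.0147 0.1827]
scene 251 [ 0.5884 -0.0197  0.0948] [0.6223 0.0169 0.1746]
```

View pics/scene6.png

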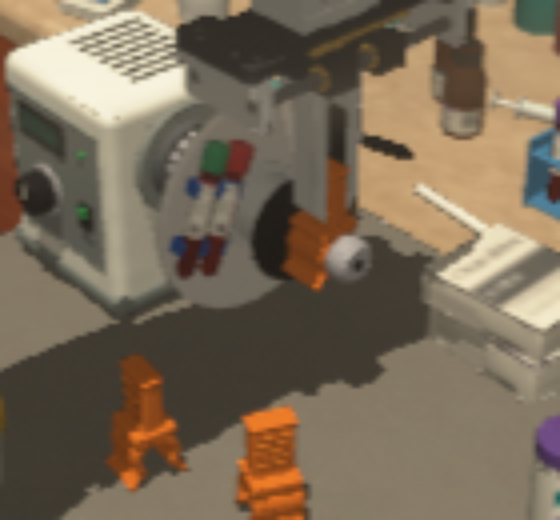

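Force rises to 19 N with no further travel, and the feet are at z ≈ 0.095 (axis minus 20 mm). The clip wraps the neck at crop (310,250), so it's home. I release and rise.

jog_arm([
  {"gripper": 0.04,"slide": [0,0,-0.001],"spin": 0},
  {"gripper": 0.04,"slide": [0,0,-0.001],"spin": 0},
  {"gripper": 0.04,"slide": [0,0,-0.001],"spin": 0},
  {"gripper": 0.04,"slide": [0,0,-0.001],"spin": 0},
  {"gripper": 0.04,"slide": [0,0,-0.05],"spin": 0},
  {"gripper": 0.04,"slide": [0,0,-0.1],"spin": 0},
  {"gripper": 0.04,"slide": [0,0,-0.1],"spin": 0},
  {"gripper": 0.04,"slide": [0,0,-0.1],"spin": 0},
], squeeze=10)

```text
time_s: 10.6
ee_pos: [0.6093, -0.0008, 0.4365]
eef_rot: [3.14, 0.0, 1.572]
force: [-0.7, 0.3, -0.3]
grip_width: 0.04
grip_force: 0.0
```

```bash
python3 c.py pics/scene7.png
```

```text
[ 0.6093 -0.0008  0.4365] [-0.7  0.3 -0.3]
w 1219 [ 0.5898 -0.0198  0.0966] [0.6285 0.0155 0.1746]
scene 368 [ 0.5881 -0.0178  0.089 ] [0.6235 0.0169 0.1748]
```

View pics/scene7.png

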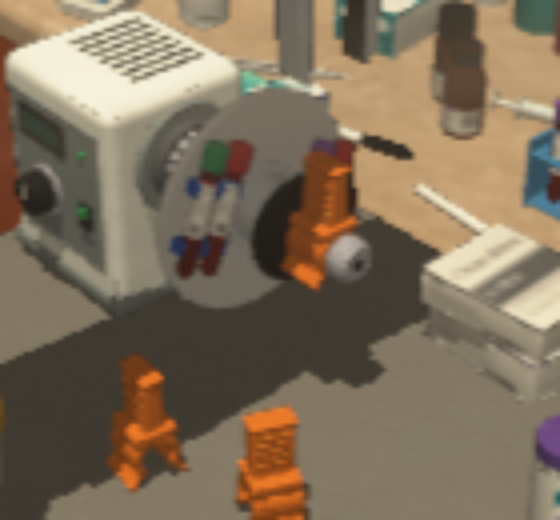

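The clip sits upright on the neck at crop (322,225), between flange and collar, with its top at z ≈ 0.174. The fingers are clear, so I hand in.

```bash
python3 -c "
from station import workorder; print(workorder.hand_in())"
```

```text
the job is handed in; nothing more can be done
None
```

I pushed the wheel fully home, pressed the rightmost orange clip onto the neck and let go of it; the job is handed in at about 10.7 s, but hand-in returned no verdict. In the last camera check the clip sat upright between the flange and the end collar with the fingers clear of it.

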